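Key the spice bottle into its dock

ROBOT

A 6-joint arm with a two-finger parallel gripper is mounted at the origin on the work surface. World frame = base frame: x ahead of the robot, y to its left, z up, the work surface at z = 0. Lengths are in m, angles in rad, forces in N, time in s.
With the tool pointing down it reaches from about 0.375 to 0.9 m from the base axis. Payload 3.1 kg.
Tool frame: the origin (TCP) lies midway between the tips of the shut fingers; the grasp point (between the pads) lies 19 mm behind it (manip.grasp_offset is the distance from the TCP to the grasp point, in m); z points along the fingers, y is the line along which they close (so a half turn about z gives the same grasp; the last joint's range is limited). The gripper opens to 85 mm and grips with 20 to 120 N. Pads are 22 mm wide; open, the fingers measure 114 mm over their backs; the gripper's body (76 mm by 85 mm) begins 54 mm behind the grasp point. The pads swing forward as they close: fully open they stand 13 mm farther back than shut.
Start: joints at [1.103, 0.527, 1.433, -0, 1.181, -0.178], TCP at [0.179, 0.599, 0.231] pointing down, gripper open.
Joint ranges: [-3.08, 3.08], [-0.75, 2.2], [0.22, 2.44], [-1.43, 4.57], [0, 2.65], [-2.85, 2.85]. Speed limits (rad/s): [2.79, 2.79, 3.14, 3.14, 3.14, 3.14].

INTERFACE

Orientations are given as a unit quaternion [x, y, z, w].
In Python, from station import sensors, cams, order, manip gives the robot as it stands.
- The arm moves only by the tool move_arm, never from a script. Its argument "targets" is a list of rows, each an object of numbers: "dx", "dy", "dz": the shift along the world's x, y, z normalised to -1 to 1, where 1 is 25 mm; "rx", "ry", "rz": the turn, a rotation vector about the world's x, y, z normalised to -1 to 1, where 1 is 30 degrees. A call has exactly 10 rows; each row shifts and turns the commanded pose from where the row before left it; what a row does not reach is not made up. A row lasts 1/8 s, in which the tool goes at most 62.5 mm and 10.7 degrees, less where a joint would pass 70% of its speed; a pose out of reach is approached as far as the arm can. A call with a number of a shift or a turn outside -1 to 1 is refused whole. A call with a gripper value outside its range is refused whole. "claw" is the opening in per cent of the stroke, from 0 (shut) to 100 (fully open), set as the call begins (left out, the last holds). The fingers move at their own pace and stop on an object; "newtons" is the grip in N (left out, the last holds). Time passes only in rows, so rows that do not move let the fingers close, or fill a call up. It gives the time, the measured TCP pose, the force, the opening and the grip force at its end, in the units of the state.
- sensors.sense(): the state, without advancing time (a new reading comes with each control period).
- cams.snapshot(name): name is "scene" or "side" or "wrist"; returns the picture (420x560x3 uint8, red, green, blue); there is no depth.
- cams.camera_model(name): a dict with "fx", "fy", "cx", "cy" (pixels), "distortion" ([k1, k2, p1, p2, k3] as OpenCV has them; the pictures are not rectified), "extrinsics" (4x4, takes a point from world to camera coordinates). Camera axes: x right, y down, z forward; pixel columns grow to the right and rows downward; lengths in m; the calibration is good to about 2 mm. A picture is of the moment at which its call begins: read the wrist's pose just before it. camera_model takes no time and is no camera call; for the wrist camera it gives the pose at the moment of the call.
- order.sign_off(): hands the job in; it is judged then, once.
The state is a dict: "t": time; "q": joint angles; "qd": joint speeds; "tau": joint torques, N m; "tcp_pos": TCP position; "tool_rot": TCP orientation; "force": force on the tool from outside, world axes, zero at the start; "ft_torque": the same for the moment, N m; "finger_gap": opening from 0.0 (shut) to 1.0 (fully open); "gripper_force": force on a finger pad.
Only numpy, scipy, OpenCV 4.12 (cv2) and the standard library are available. Lean on these libraries where they do the work, as an engineer would, in place of code of your own. Each camera call takes 0.05 s, during which the arm holds its last target. There are 200 camera calls.

TASK

Take the amber spice bottle off the grey trivet and stand it in the white keyed dock: feel for the one direction in which its notched foot slips over the ribs inside, turning it under a light downward push, then lower it fully home, upright, and let go. Be gentle, the glass chips if it is pressed or dropped hard against the dock, and leave the other things on the ledge where they are.

Things in the scene. Friction and masses are not known exactly. Their poses are not given: they have to be found in the camera images.
- bottle: Empty amber spice bottle, loose, 140 to 235 g, upright on the trivet, 110 mm tall. Origin: centre of its underside, z up. From below: black round foot, 54 mm in diameter, 36 mm high; square glass body 38 mm across flats, from 36 to 90 mm, faces square to the bottle's x and y (grip any two opposite faces); shoulder; aluminium cap 33 mm in diameter, top at 110 mm.
- bottle_notch (a point): Main notch, at the rim of the bottle's underside on its -x side, 27 mm from the axis; axes as the bottle's. The foot's lowest 16 mm have three notches, 12 mm wide, cut in to 19 mm from the axis, open below: this one and two at 110 and 230 degrees anticlockwise from it, seen from above. The white stripe on the foot and the red bar on the cap point to it.
- bottle_grip (a point): Point on the bottle's axis 68 mm above its underside, a good height to grip; axes as the bottle's.
- dock: White round socket on a fixed birch plate 104 mm square. Origin: centre of the plate's underside, on the ledge, z up. 70 mm in outer diameter (82 mm at the flared lip), lip 42 mm above the ledge. The bore is 58 mm in diameter, flaring to 70 mm in its top 8 mm; its floor is 8 mm above the ledge. Rigid: force rises quickly on contact; keep it below some 15 N to be safe, meeting it at 10 mm/s or less.
- dock_floor (a point): Centre of the bore's floor; axes as the dock's; the bottle's origin is here when fully home. Three orange ribs, 8 mm wide, stand in the bore from the wall in to 21 mm from the axis, tops 13 mm above this floor: a main rib and two at 110 and 230 degrees anticlockwise from it. Until all notches are over ribs (within some 4 degrees) the foot rests on the rib tops.
- dock_mark (a point): Red mark on the plate, 44 mm from the dock's axis towards the dock's -x; axes as the dock's. The ribs sit on a firmly clamped ring whose angle is not measured: seen from the dock's axis, the main rib lies anywhere within 45 degrees either side of this mark's direction.
- trivet: Grey round silicone trivet, 124 mm in diameter, 8 mm thick, stuck to the ledge. Origin: centre of its underside. The bottle starts standing near its middle.
- egg_cup: White ceramic egg cup, loose, 52 mm in diameter, 62 mm tall; origin: centre of its underside. Leave alone.
- opener: Steel bottle opener lying flat, loose, about 118 mm long, 34 mm wide, 5 mm thick, long axis x; origin: underside near its middle. Leave alone.
- salt_jar: Blue ceramic jar with wooden lid, loose, 60 mm in diameter, 85 mm tall; origin: centre of its underside. Leave alone.
- tin: Steel tin with paper band, loose, 72 mm in diameter, 100 mm tall; origin: centre of its underside. Leave alone.
- spoon: Steel spoon with a wooden handle lying flat, loose, long axis x; origin: underside near its middle. Leave alone.

How it is judged:
By the outcome, as a careful person would: the job done as asked, in the order asked, and still so for the second after the job is handed in, with the robot touching nothing.
It also fails if it takes over 58 s, if anything falls off the work surface, if the arm or the gripper's body presses on something with over 40 N, if the wrist force passes 120 N, or if a joint passes its speed limit or range.

## Working session

There is one attempt and no reset: what is moved stays moved. The work goes in short steps, Python scripts to look and compute and a tool call to move; the robot and the scene stay as the last step left them, time stands still between calls to the robot, and variables do not carry over. Pictures are saved under pics/ and viewed, at most 10 in all, crops included, and the job is handed in when it is done.

Besides the shell and the picture viewer there is one more tool, called after "Request:" as name(argument=value, ...) on one line, values as JSON. move_arm: Moves the arm, as the interface text tells. Scaled input: -1 to 1 covers 25 mm each way for a shift and 30 degrees each way for a turn. Its arguments: {"type":"object","properties":{"targets":{"type":"array"},"claw":{"type":"number"},"newtons":{"type":"number"}},"required":["targets"]}

```bash
ls; mkdir -p pics; python3 - <<'E'
from station import sensors,cams,manip
import cv2,numpy as np
s=sensors.sense();print(s)
for n in("scene","side"):
    im=cams.snapshot(n);cv2.imwrite(f"pics/{n}0.png",im[:,:,::-1])
    m=cams.camera_model(n);print({k:np.round(v,3).tolist() for k,v in m.items()})
E
```

```text
pics
{'t': 0.0, 'q': array([ 1.10248068e+00,  5.28473748e-01,  1.43392062e+00,  1.32072671e-05,
        1.18139906e+00, -1.78478678e-01]), 'qd': array([ 0.00077577,  0.00110939,  0.00014974, -0.00067005,  0.00110439,
        0.0018494 ]), 'tau': array([-4.06972449e-04, -4.42363715e+01, -1.78023380e+01, -1.79416847e-04,
        8.45680333e-03,  2.76744413e-05]), 'tcp_pos': array([0.17824518, 0.59828696, 0.23032314]), 'tool_rot': array([ 1.44414169e-01,  9.89516719e-01, -1.04140358e-03, -3.55481263e-04]), 'force': array([-0.70009348, -0.14267151,  0.63782256]), 'ft_torque': array([ 0.05748443, -0.06025474, -0.00871893]), 'gripper_force': 0.0, 'finger_gap': 0.9966471025585607}
{'fx': 384.857, 'fy': 384.857, 'cx': 278.776, 'cy': 208.891, 'distortion': [0.009, 0.0, 0.0, 0.0, 0.0], 'extrinsics': [[-0.385, 0.923, 0.013, 0.231], [0.747, 0.32, -0.582, -0.403], [-0.541, -0.215, -0.813, 1.071], [0.0, 0.0, 0.0, 1.0]]}
{'fx': 465.719, 'fy': 465.719, 'cx': 282.182, 'cy': 207.927, 'distortion': [0.025, 0.0, 0.0, 0.0, 0.0], 'extrinsics': [[-0.929, -0.369, -0.001, 0.562], [-0.224, 0.566, -0.793, 0.203], [0.293, -0.737, -0.609, 0.627], [0.0, 0.0, 0.0, 1.0]]}
```

View pics/scene0.png

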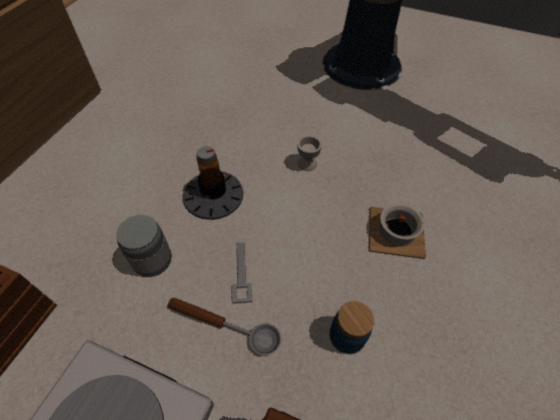

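View pics/side0.png

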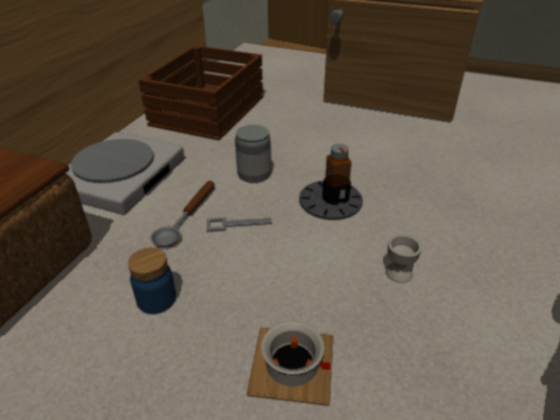

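The scene view shows the bottle on its trivet (cap about 207,153) and the dock (400,225). In the side view the cap is at (340,151), the dock bore at (293,348) and the red mark at (326,366). Next I'll compute rough positions and look at enlarged crops.

```bash
cat > h.py <<'E'
import numpy as np,cv2
from station import sensors,cams
def ray(m,px):
    K=np.array([[m['fx'],0,m['cx']],[0,m['fy'],m['cy']],[0,0,1]]);E=np.array(m['extrinsics'])
    p=cv2.undistortPoints(np.array(px,float).reshape(-1,1,2),K,np.array(m['distortion'])).reshape(-1,2)
    d=np.c_[p,np.ones(len(p))]@E[:3,:3]
    return -E[:3,:3].T@E[:3,3],d
def plane(m,px,z):
    o,d=ray(m,px);return o+d*((z-o[2])/d[:,2])[:,None]
E
python3 - <<'E'
from h import *
S,D=cams.camera_model("scene"),cams.camera_model("side")
a=cv2.imread("pics/scene0.png");b=cv2.imread("pics/side0.png")
for n,p,z in(("cap",(207,153),.118),("dock lip",(401,223),.042)):print(n,plane(S,p,z).round(3))
for n,p,z in(("cap",(340,150),.118),("lip",(293,347),.042),("mark",(326,366),.008),("jar",(150,262),.085),("cup",(404,247),.062),("tin",(252,133),.1)):print(n,plane(D,p,z).round(3))
def c(im,x,y,w,h,s):return cv2.resize(im[y:y+h,x:x+w],None,fx=s,fy=s,interpolation=cv2.INTER_CUBIC)
L=np.vstack([c(a,175,135,75,50,5.33)[:266,:399],c(a,362,195,75,60,5.33)[:319,:399]])
R=np.vstack([c(b,300,140,75,50,5.33)[:266,:399],c(b,245,320,100,80,4)[:319,:400][:, :399]])
R=cv2.resize(R,(399,L.shape[0])) if R.shape!=L.shape else R
cv2.imwrite("pics/crop1.png",np.clip(np.hstack([L,R])*1.6,0,255).astype(np.uint8))
E
```

```text
cap [[ 0.562 -0.16   0.118]]
dock lip [[0.516 0.21  0.042]]
cap [[ 0.556 -0.157  0.118]]
lip [[0.506 0.212 0.042]]
mark [[0.464 0.2   0.008]]
jar [[0.732 0.183 0.085]]
cup [[ 0.407 -0.006  0.062]]
tin [[ 0.743 -0.187  0.1  ]]
```

View pics/crop1.png

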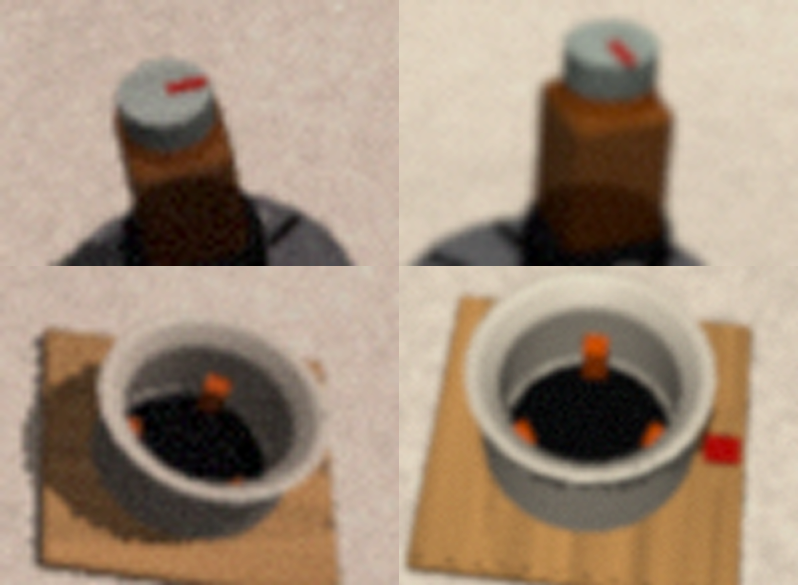

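The crops show the bar on the cap, three orange ribs in the bore (side 294,340; 309,362; 276,362) and the red mark at (326,366).

```bash
python3 - <<'E'
from h import *
S,D=cams.camera_model("scene"),cams.camera_model("side")
k=5.33
def bar(m,p,off):
    P=plane(m,np.array(p)/k+off,.118)[:,:2];d=P[1]-P[0];print("bar",P.round(4),np.degrees(np.arctan2(d[1],d[0])))
bar(S,[(168,88),(206,83)],(175,135)); bar(D,[(611-399,43),(633-399,66)],(300,140))
# cap-centre and lip by ellipse guesses
print("capS",plane(S,np.array([(166,86)])/k+(175,135),.118),"capD",plane(D,np.array([(211,46)])/k+(300,140),.118))
lipS=plane(S,np.array([(98,400),(322,400),(215,322),(215,497)])/k+np.array([(362,195-266/k)]),.042);print("lipS",lipS.round(4))
lipD=plane(D,np.array([(466-399,380),(716-399,380),(590-399,271),(590-399,480)])/4+np.array([(245,320-266/4)]),.042);print("lipD",lipD.round(4))
rib=plane(D,np.array([(595-399,346),(655-399,433),(523-399,433)])/4+(245,320-66.5),.021);mark=plane(D,(325.8,366),.008)
c,_=cv2.minEnclosingCircle(rib[:,:2].astype(np.float32)) ;c=np.array(c)
print("ribs",rib.round(4),"circ",c,"mark",mark)
for cc in (c,lipD[:,:2].mean(0)):
  for p in [*rib,mark[0]]:
    d=p[:2]-cc;print(np.degrees(np.arctan2(d[1],d[0])).round(1),np.hypot(*d).round(4))
E
```

```text
bar [[ 0.5589 -0.1621]
 [ 0.5517 -0.1513]] 123.89183033176901
bar [[ 0.5582 -0.1635]
 [ 0.5472 -0.1516]] 132.77995764858295
capS [[ 0.55838523 -0.1632239   0.118     ]] capD [[ 0.55795334 -0.16140208  0.118     ]]
lipS [[0.5251 0.1731 0.042 ]
 [0.4943 0.2451 0.042 ]
 [0.4754 0.2035 0.042 ]
 [0.5483 0.2191 0.042 ]]
lipD [[0.5421 0.2288 0.042 ]
 [0.4684 0.1996 0.042 ]
 [0.5206 0.1741 0.042 ]
 [0.4931 0.2475 0.042 ]]
ribs [[0.5137 0.1869 0.021 ]
 [0.4841 0.2111 0.021 ]
 [0.5236 0.2268 0.021 ]] circ [0.50756615 0.20956592] mark [[0.46414534 0.20045955 0.008     ]]
-74.7 0.0235
176.2 0.0235
47.0 0.0235
-168.2 0.0444
-73.2 0.0267
-176.4 0.022
39.1 0.0226
-164.0 0.0436
```

Dock is at about (0.507, 0.211) and bottle at about (0.558, -0.162) with its notch near 128°. The ribs suggest the main rib is near 176°, and the gaps between them fit the 110/230 pattern. I'll go by way of the dock for a closer look.

Request:
move_arm(targets=[{"dx":0.66,"dy":-0.775,"rz":-0.06},{"dx":0.66,"dy":-0.775,"rz":-0.06},{"dx":0.66,"dy":-0.775,"rz":-0.06},{"dx":0.66,"dy":-0.775,"rz":-0.06},{"dx":0.66,"dy":-0.775,"rz":-0.06},{"dx":0.66,"dy":-0.775,"rz":-0.06},{"dx":0.66,"dy":-0.775,"rz":-0.06},{"dx":0.66,"dy":-0.775,"rz":-0.06},{"dx":0.66,"dy":-0.775,"rz":-0.06},{"dx":0.66,"dy":-0.775,"rz":-0.06}])

```text
schema error: expected keys dx, dy, dz, rx, ry, rz
```

Request:
move_arm(targets=[{"dx":0.66,"dy":-0.775,"rz":-0.06},{"dx":0.66,"dy":-0.775,"rz":-0.06},{"dx":0.66,"dy":-0.775,"rz":-0.06},{"dx":0.66,"dy":-0.775,"rz":-0.06},{"dx":0.66,"dy":-0.775,"rz":-0.06},{"dx":0.66,"dy":-0.775,"rz":-0.06},{"dx":0.66,"dy":-0.775,"rz":-0.06},{"dx":0.66,"dy":-0.775,"rz":-0.06},{"dx":0.66,"dy":-0.775,"rz":-0.06},{}])

```text
schema error: expected keys dx, dy, dz, rx, ry, rz
```

```bash
python3 - <<'E'
from h import *
m=cams.camera_model("wrist");im=cams.snapshot("wrist")[:,:,::-1];cv2.imwrite("pics/w1.png",im)
np.save("w1.npy",m,allow_pickle=True);s=sensors.sense();print(s['t'],s['tcp_pos'],s['tool_rot'],{k:np.round(v,3).tolist() for k,v in m.items()})
E
```

```text
0.15 [0.17829187 0.59845162 0.23053584] [ 1.44389343e-01  9.89520584e-01 -8.05533159e-04 -2.86931156e-04] {'fx': 359.991, 'fy': 359.991, 'cx': 281.848, 'cy': 213.104, 'distortion': [-0.091, 0.0, 0.0, 0.0, 0.0], 'extrinsics': [[0.286, 0.958, -0.001, -0.625], [0.906, -0.27, 0.326, -0.043], [0.312, -0.094, -0.945, 0.381], [0.0, 0.0, 0.0, 1.0]]}
```

View pics/w1.png

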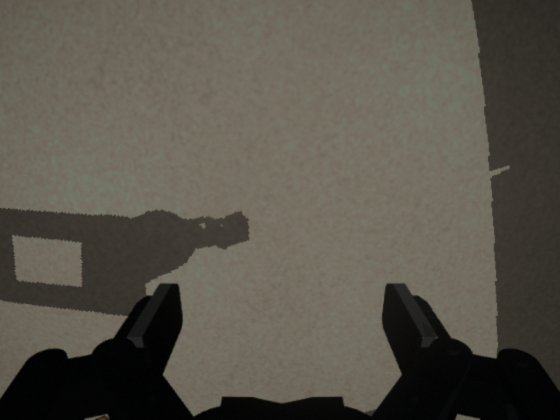

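The wrist camera sees the ground beneath the TCP near row 175. Every row needs all six keys, so I'm resending the move.

Request:
move_arm(targets=[{"dx":0.66,"dy":-0.775,"dz":0,"rx":0,"ry":0,"rz":-0.06},{"dx":0.66,"dy":-0.775,"dz":0,"rx":0,"ry":0,"rz":-0.06},{"dx":0.66,"dy":-0.775,"dz":0,"rx":0,"ry":0,"rz":-0.06},{"dx":0.66,"dy":-0.775,"dz":0,"rx":0,"ry":0,"rz":-0.06},{"dx":0.66,"dy":-0.775,"dz":0,"rx":0,"ry":0,"rz":-0.06},{"dx":0.66,"dy":-0.775,"dz":0,"rx":0,"ry":0,"rz":-0.06},{"dx":0.66,"dy":-0.775,"dz":0,"rx":0,"ry":0,"rz":-0.06},{"dx":0.66,"dy":-0.775,"dz":0,"rx":0,"ry":0,"rz":-0.06},{"dx":0.66,"dy":-0.775,"dz":0,"rx":0,"ry":0,"rz":-0.06},{"dx":0.66,"dy":-0.775,"dz":0,"rx":0,"ry":0,"rz":-0.06}])

```text
t: 1.4
tcp_pos: [0.3439, 0.4044, 0.2311]
tool_rot: [0.298, 0.955, -0.0, -0.0]
force: [0.1, 0.5, 0.8]
finger_gap: 0.997
gripper_force: 0.0
```

Request:
move_arm(targets=[{"dx":0.66,"dy":-0.775,"dz":0,"rx":0,"ry":0,"rz":-0.06},{"dx":0.66,"dy":-0.775,"dz":0,"rx":0,"ry":0,"rz":-0.06},{"dx":0.66,"dy":-0.775,"dz":0,"rx":0,"ry":0,"rz":-0.06},{"dx":0.66,"dy":-0.775,"dz":0,"rx":0,"ry":0,"rz":-0.06},{"dx":0.66,"dy":-0.775,"dz":0,"rx":0,"ry":0,"rz":-0.06},{"dx":0.66,"dy":-0.775,"dz":0,"rx":0,"ry":0,"rz":-0.06},{"dx":0.66,"dy":-0.775,"dz":0,"rx":0,"ry":0,"rz":-0.06},{"dx":0.66,"dy":-0.775,"dz":0,"rx":0,"ry":0,"rz":-0.06},{"dx":0.66,"dy":-0.775,"dz":0,"rx":0,"ry":0,"rz":-0.06},{"dx":0.66,"dy":-0.775,"dz":0,"rx":0,"ry":0,"rz":-0.06}])

```text
t: 2.65
tcp_pos: [0.5088, 0.2107, 0.2311]
tool_rot: [0.444, 0.896, -0.0, -0.0]
force: [0.5, 0.4, 0.6]
finger_gap: 0.998
gripper_force: 0.0
```

```bash
cat > look.py <<'E'
import sys
from h import *
import pickle
m=cams.camera_model("wrist");im=cams.snapshot("wrist")[:,:,::-1];cv2.imwrite(f"pics/{sys.argv[1]}.png",im)
pickle.dump(m,open(sys.argv[1]+".pkl","wb"));s=sensors.sense();print(s['t'],s['tcp_pos'],s['tool_rot'],s['force'])
E
python3 look.py w2
```

```text
2.7 [0.51156403 0.20855761 0.2311842 ] [ 4.44615413e-01  8.95720282e-01 -2.29009887e-04  1.50271456e-03] [ 2.43470917 -2.17722847  0.14885992]
```

View pics/w2.png

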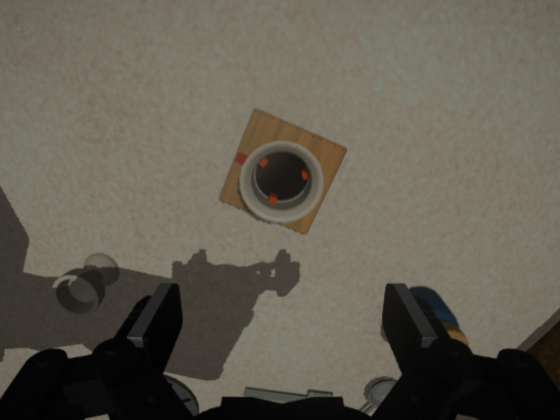

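The dock is at (282,180), with the red mark at (241,159) and orange ribs at (264,163), (305,175) and (272,200). Next I'll measure these by colour mask.

```bash
python3 - <<'E'
from h import *
import pickle
m=pickle.load(open("w2.pkl","rb"));im=cv2.imread("pics/w2.png");hsv=cv2.cvtColor(im,cv2.COLOR_BGR2HSV)
roi=np.zeros(im.shape[:2],np.uint8);roi[100:240,215:350]=255
k=cv2.inRange(hsv,(0,150,80),(14,255,255))|cv2.inRange(hsv,(172,150,60),(180,255,255));k&=roi
n,l,st,c=cv2.connectedComponentsWithStats(k)
for i in range(1,n):
    if st[i,4]>8:print(c[i].round(1),st[i,4],im[l==i].mean(0).round(),plane(m,c[i],.021).round(4),plane(m,c[i],.008).round(4))
g=cv2.inRange(hsv,(0,0,75),(180,60,255))
g2=np.zeros_like(g);cv2.circle(g2,(282,180),46,255,-1);wood=cv2.inRange(hsv,(8,70,40),(25,255,255))
lip=cv2.bitwise_and(g,g2);n,l,st,c=cv2.connectedComponentsWithStats(lip);i=1+st[1:,4].argmax()
cs,_=cv2.findContours((l==i).astype(np.uint8),cv2.RETR_EXTERNAL,cv2.CHAIN_APPROX_NONE);cn=max(cs,key=len)
P=plane(m,cn[:,0,:],.042);e=cv2.fitEllipse(P[:,:2].astype(np.float32)*1000);print("lip",e)
cs,_=cv2.findContours((wood&roi),cv2.RETR_EXTERNAL,cv2.CHAIN_APPROX_NONE);cn=cv2.convexHull(max(cs,key=cv2.contourArea))
P=plane(m,cn[:,0,:],.008);print("plate",cv2.minAreaRect(P[:,:2].astype(np.float32)*1000))
E
```

```text
[240.8 157.7] 71 [ 40.  48. 106.] [[0.4649 0.2028 0.021 ]] [[0.4651 0.2    0.008 ]]
[263.2 161.9] 51 [ 32.  57. 104.] [[0.485  0.2128 0.021 ]] [[0.486  0.2104 0.008 ]]
[304.  174.8] 33 [ 17.  47. 103.] [[0.5253 0.2271 0.021 ]] [[0.5278 0.2252 0.008 ]]
[271.9 199.9] 61 [ 22.  51. 108.] [[0.5155 0.1866 0.021 ]] [[0.5176 0.1832 0.008 ]]
lip ((509.0601806640625, 209.91983032226562), (77.3968276977539, 80.76680755615234), 15.653875350952148)
plate ((508.52484130859375, 211.248046875), (103.1954574584961, 103.74964904785156), 14.150835990905762)
```

Dock centre is (0.509, 0.2105) with its mark at 194°. All three ribs agree that the main rib is near 175°. On to the bottle.

Request:
move_arm(targets=[{"dx":0.12,"dy":-0.93,"dz":0,"rx":0,"ry":0,"rz":0},{"dx":0.12,"dy":-0.93,"dz":0,"rx":0,"ry":0,"rz":0},{"dx":0.12,"dy":-0.93,"dz":0,"rx":0,"ry":0,"rz":0},{"dx":0.12,"dy":-0.93,"dz":0,"rx":0,"ry":0,"rz":0},{"dx":0.12,"dy":-0.93,"dz":0,"rx":0,"ry":0,"rz":0},{"dx":0.12,"dy":-0.93,"dz":0,"rx":0,"ry":0,"rz":0},{"dx":0.12,"dy":-0.93,"dz":0,"rx":0,"ry":0,"rz":0},{"dx":0.12,"dy":-0.93,"dz":0,"rx":0,"ry":0,"rz":0},{"dx":0.12,"dy":-0.93,"dz":0,"rx":0,"ry":0,"rz":0},{"dx":0.12,"dy":-0.93,"dz":0,"rx":0,"ry":0,"rz":0}])

```text
t: 3.95
tcp_pos: [0.5382, -0.0213, 0.2311]
tool_rot: [0.443, 0.897, 0.0, -0.0]
force: [-0.1, 0.3, -0.3]
finger_gap: 0.998
gripper_force: 0.0
```

Request:
move_arm(targets=[{"dx":0.12,"dy":-0.93,"dz":0,"rx":0,"ry":0,"rz":0},{"dx":0.12,"dy":-0.93,"dz":0,"rx":0,"ry":0,"rz":0},{"dx":0.12,"dy":-0.93,"dz":0,"rx":0,"ry":0,"rz":0},{"dx":0.12,"dy":-0.93,"dz":0,"rx":0,"ry":0,"rz":0},{"dx":0.12,"dy":-0.7,"dz":0,"rx":0,"ry":0,"rz":0},{"dx":0.12,"dy":-0.5,"dz":0,"rx":0,"ry":0,"rz":0},{"dx":0.12,"dy":-0.4,"dz":0,"rx":0,"ry":0,"rz":0},{"dx":0.12,"dy":-0.25,"dz":0,"rx":0,"ry":0,"rz":0},{"dx":0,"dy":0,"dz":0,"rx":0,"ry":0,"rz":0},{"dx":0,"dy":0,"dz":0,"rx":0,"ry":0,"rz":0}])

```text
t: 5.2
tcp_pos: [0.5624, -0.1598, 0.2312]
tool_rot: [0.443, 0.897, 0.0, -0.0]
force: [-1.1, 0.2, 0.7]
finger_gap: 1.002
gripper_force: 0.0
```

```bash
python3 look.py w3
```

```text
5.25 [ 0.56235894 -0.15975016  0.23124613] [ 4.42858862e-01  8.96591292e-01  7.23697198e-05 -2.79328396e-04] [-0.92605311  0.08801175  0.44616693]
```

View pics/w3.png

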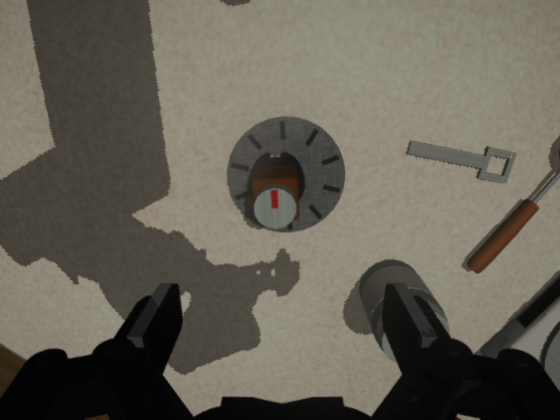

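The cap is at (275,209), its red bar spans (274,190–207) and the white stripe is at (275,156). The faces are nearly square to the gripper.

```bash
python3 - <<'E'
from h import *
import pickle
m=pickle.load(open("w3.pkl","rb"));im=cv2.imread("pics/w3.png");hsv=cv2.cvtColor(im,cv2.COLOR_BGR2HSV)
roi=np.zeros(im.shape[:2],np.uint8);roi[180:235,245:305]=255
red=(cv2.inRange(hsv,(0,150,90),(6,255,255))|cv2.inRange(hsv,(172,150,60),(180,255,255)))&roi
ys,xs=np.nonzero(red);P=plane(m,np.c_[xs,ys],.118)[:,:2]
(u,v,x,y)=cv2.fitLine(P.astype(np.float32),2,0,.001,.001).ravel();print("bar",len(xs),P.mean(0).round(4),np.degrees(np.arctan2(v,u)))
cap=cv2.inRange(hsv,(25,5,90),(110,90,255))&roi
cap|=red;cap=cv2.morphologyEx(cap,cv2.MORPH_OPEN,np.ones((3,3)))
n,l,st,c=cv2.connectedComponentsWithStats(cap);i=1+st[1:,4].argmax();print(st[i])
cs,_=cv2.findContours((l==i).astype(np.uint8),cv2.RETR_EXTERNAL,cv2.CHAIN_APPROX_NONE);P=plane(m,max(cs,key=len)[:,0],.118)
print("cap",cv2.minEnclosingCircle(P[:,:2].astype(np.float32)*1000),cv2.fitEllipse(P[:,:2].astype(np.float32)*1000))
s=plane(m,(275,156),.036+.008)[0];print("stripe top-ish",s)
# body left/right edges in rows 178-186 (body top z=.098)
am=cv2.inRange(hsv,(3,120,40),(18,255,255));
for r in (178,182,186):
    x=np.nonzero(am[r,240:310])[0]+240;print(r,x.min(),x.max())
s=sensors.sense();print(np.degrees(2*np.arctan2(s['tool_rot'][1],s['tool_rot'][0]))-90,s['q'])
E
```

```text
bar 101 [ 0.5543 -0.1573] -48.97247
[ 254  190   42   39 1155]
cap ((559.2572631835938, -163.00985717773438), 15.984705924987793) ((559.6585693359375, -163.80413818359375), (29.294267654418945, 31.19829559326172), 126.7943344116211)
stripe top-ish [ 0.54227094 -0.14239709  0.044     ]
178 262 296
182 253 297
186 253 297
37.42713661350669 [-4.67882641e-01  4.73183189e-01  1.53621790e+00  1.54211128e-04
  1.13275152e+00 -1.12117485e+00]
```

Bottle axis is (0.559, -0.163) and the notch direction is 130.5°, so the gripper needs +3°. I'll descend and grip.

Request:
move_arm(targets=[{"dx":-0.13,"dy":-0.14,"dz":-1,"rx":0,"ry":0,"rz":0.1},{"dx":0,"dy":0,"dz":-1,"rx":0,"ry":0,"rz":0},{"dx":0,"dy":0,"dz":-1,"rx":0,"ry":0,"rz":0},{"dx":0,"dy":0,"dz":-1,"rx":0,"ry":0,"rz":0},{"dx":0,"dy":0,"dz":-1,"rx":0,"ry":0,"rz":0},{"dx":0,"dy":0,"dz":-0.8,"rx":0,"ry":0,"rz":0},{"dx":0,"dy":0,"dz":-0.6,"rx":0,"ry":0,"rz":0},{"dx":0,"dy":0,"dz":-0.4,"rx":0,"ry":0,"rz":0},{"dx":0,"dy":0,"dz":-0.2,"rx":0,"ry":0,"rz":0},{"dx":0,"dy":0,"dz":-0.04,"rx":0,"ry":0,"rz":0}])

```text
t: 6.5
tcp_pos: [0.5595, -0.1639, 0.0554]
tool_rot: [0.419, 0.908, -0.0, 0.0]
force: [-0.8, 0.2, -0.2]
finger_gap: 0.998
gripper_force: 0.0
```

Request:
move_arm(claw=0, newtons=35, targets=[{"dx":0,"dy":0,"dz":0,"rx":0,"ry":0,"rz":0},{"dx":0,"dy":0,"dz":0,"rx":0,"ry":0,"rz":0},{"dx":0,"dy":0,"dz":0,"rx":0,"ry":0,"rz":0},{"dx":0,"dy":0,"dz":0,"rx":0,"ry":0,"rz":0},{"dx":0,"dy":0,"dz":0,"rx":0,"ry":0,"rz":0},{"dx":0,"dy":0,"dz":0,"rx":0,"ry":0,"rz":0},{"dx":0,"dy":0,"dz":0,"rx":0,"ry":0,"rz":0},{"dx":0,"dy":0,"dz":0,"rx":0,"ry":0,"rz":0},{"dx":0,"dy":0,"dz":0,"rx":0,"ry":0,"rz":0},{"dx":0,"dy":0,"dz":0,"rx":0,"ry":0,"rz":0}])

```text
t: 7.75
tcp_pos: [0.5595, -0.164, 0.0558]
tool_rot: [0.42, 0.908, -0.0, 0.0]
force: [-0.1, 0.3, 5.4]
finger_gap: 0.444
gripper_force: 37.5
```

Gripped: the 37.7 mm opening matches the body. Now lift and carry to the dock, turning towards 162°.

Request:
move_arm(targets=[{"dx":0,"dy":0,"dz":0.2,"rx":0,"ry":0,"rz":0},{"dx":0,"dy":0,"dz":0.5,"rx":0,"ry":0,"rz":0},{"dx":0,"dy":0,"dz":0.8,"rx":0,"ry":0,"rz":0},{"dx":0,"dy":0,"dz":0.8,"rx":0,"ry":0,"rz":0},{"dx":0,"dy":0,"dz":0.8,"rx":0,"ry":0,"rz":0},{"dx":-0.05,"dy":0.35,"dz":0.6,"rx":0,"ry":0,"rz":0.05},{"dx":-0.1,"dy":0.7,"dz":0.3,"rx":0,"ry":0,"rz":0.05},{"dx":-0.12,"dy":0.9,"dz":0,"rx":0,"ry":0,"rz":0.05},{"dx":-0.12,"dy":0.9,"dz":0,"rx":0,"ry":0,"rz":0.05},{"dx":-0.12,"dy":0.9,"dz":0,"rx":0,"ry":0,"rz":0.05}])

```text
t: 9.0
tcp_pos: [0.5456, -0.0678, 0.1546]
tool_rot: [0.358, 0.934, 0.0, -0.001]
force: [0.0, 0.4, -2.8]
finger_gap: 0.443
gripper_force: 36.7
```

Request:
move_arm(targets=[{"dx":-0.12,"dy":0.9,"dz":0,"rx":0,"ry":0,"rz":0.08},{"dx":-0.12,"dy":0.9,"dz":0,"rx":0,"ry":0,"rz":0.08},{"dx":-0.12,"dy":0.9,"dz":0,"rx":0,"ry":0,"rz":0.08},{"dx":-0.12,"dy":0.9,"dz":0,"rx":0,"ry":0,"rz":0.08},{"dx":-0.12,"dy":0.9,"dz":0,"rx":0,"ry":0,"rz":0.08},{"dx":-0.12,"dy":0.9,"dz":0,"rx":0,"ry":0,"rz":0.08},{"dx":-0.12,"dy":0.9,"dz":0,"rx":0,"ry":0,"rz":0.08},{"dx":-0.12,"dy":0.9,"dz":0,"rx":0,"ry":0,"rz":0.08},{"dx":-0.12,"dy":0.9,"dz":0,"rx":0,"ry":0,"rz":0.08},{"dx":-0.12,"dy":0.9,"dz":0,"rx":0,"ry":0,"rz":0.08}])

```text
t: 10.25
tcp_pos: [0.5155, 0.1567, 0.1549]
tool_rot: [0.156, 0.988, -0.0, -0.001]
force: [0.5, -0.5, -3.1]
finger_gap: 0.441
gripper_force: 36.7
```

Request:
move_arm(targets=[{"dx":-0.12,"dy":0.8,"dz":0,"rx":0,"ry":0,"rz":0},{"dx":-0.1,"dy":0.7,"dz":0,"rx":0,"ry":0,"rz":0},{"dx":-0.04,"dy":0.4,"dz":-0.2,"rx":0,"ry":0,"rz":0},{"dx":0,"dy":0.2,"dz":-0.4,"rx":0,"ry":0,"rz":0},{"dx":0,"dy":0.05,"dz":-0.5,"rx":0,"ry":0,"rz":0},{"dx":0,"dy":0,"dz":-0.5,"rx":0,"ry":0,"rz":0},{"dx":0,"dy":0,"dz":-0.4,"rx":0,"ry":0,"rz":0},{"dx":0,"dy":0,"dz":-0.2,"rx":0,"ry":0,"rz":0},{"dx":0,"dy":0,"dz":0,"rx":0,"ry":0,"rz":0},{"dx":0,"dy":0,"dz":0,"rx":0,"ry":0,"rz":0}])

```text
t: 11.5
tcp_pos: [0.5104, 0.2087, 0.1006]
tool_rot: [0.157, 0.988, 0.0, 0.0]
force: [0.5, 0.1, -2.7]
finger_gap: 0.44
gripper_force: 36.7
```

```bash
python3 - <<'E'
from h import *
s=sensors.sense();print({k:np.round(s[k],4).tolist() for k in('t','tcp_pos','tool_rot','force','ft_torque')})
c=[]
for n,r in(("side",(240,260,110,110)),("wrist",(210,100,140,160))):
    im=cams.snapshot(n)[:,:,::-1];cv2.imwrite(f"pics/{n}5full.png",im);x,y,w,h=r
    c.append(cv2.resize(im[y:y+h,x:x+w],None,fx=560/h,fy=560/h,interpolation=cv2.INTER_CUBIC))
im=np.hstack(c);im=cv2.resize(im,None,fx=min(1,790/im.shape[1]),fy=min(1,790/im.shape[1]));cv2.imwrite("pics/c5.png",np.clip(im*1.5,0,255).astype(np.uint8));print(im.shape)
E
```

```text
{'t': 11.5, 'tcp_pos': [0.5104, 0.2087, 0.1006], 'tool_rot': [0.1574, 0.9875, 0.0002, 0.0004], 'force': [0.5445, 0.058, -2.7142], 'ft_torque': [0.0017, -0.0337, -0.0703]}
(421, 790, 3)
```

View pics/c5.png

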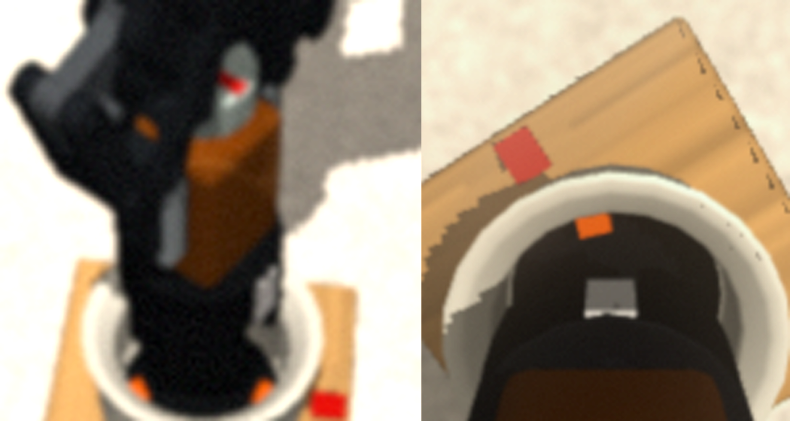

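The bottle hangs just above the bore. The main rib is visible at (593,226), slightly anticlockwise of the stripe at (610,298), as planned. I'll centre it and descend slowly.

Request:
move_arm(targets=[{"dx":-0.06,"dy":0.07,"dz":-0.1,"rx":0,"ry":0,"rz":0},{"dx":0,"dy":0,"dz":-0.12,"rx":0,"ry":0,"rz":0},{"dx":0,"dy":0,"dz":-0.12,"rx":0,"ry":0,"rz":0},{"dx":0,"dy":0,"dz":-0.06,"rx":0,"ry":0,"rz":0},{"dx":0,"dy":0,"dz":-0.05,"rx":0,"ry":0,"rz":0},{"dx":0,"dy":0,"dz":-0.05,"rx":0,"ry":0,"rz":0},{"dx":0,"dy":0,"dz":-0.05,"rx":0,"ry":0,"rz":0},{"dx":0,"dy":0,"dz":-0.05,"rx":0,"ry":0,"rz":0},{"dx":0,"dy":0,"dz":-0.05,"rx":0,"ry":0,"rz":0},{"dx":0,"dy":0,"dz":-0.05,"rx":0,"ry":0,"rz":0}])

```text
t: 12.85
tcp_pos: [0.5086, 0.2104, 0.0828]
tool_rot: [0.157, 0.988, 0.0, 0.0]
force: [-0.1, 0.6, -3.1]
finger_gap: 0.439
gripper_force: 36.7
```

No contact so far. Continuing at about 9 mm/s.

Request:
move_arm(targets=[{"dx":0,"dy":0,"dz":-0.045,"rx":0,"ry":0,"rz":0},{"dx":0,"dy":0,"dz":-0.045,"rx":0,"ry":0,"rz":0},{"dx":0,"dy":0,"dz":-0.045,"rx":0,"ry":0,"rz":0},{"dx":0,"dy":0,"dz":-0.045,"rx":0,"ry":0,"rz":0},{"dx":0,"dy":0,"dz":-0.045,"rx":0,"ry":0,"rz":0},{"dx":0,"dy":0,"dz":-0.045,"rx":0,"ry":0,"rz":0},{"dx":0,"dy":0,"dz":-0.045,"rx":0,"ry":0,"rz":0},{"dx":0,"dy":0,"dz":-0.045,"rx":0,"ry":0,"rz":0},{"dx":0,"dy":0,"dz":-0.045,"rx":0,"ry":0,"rz":0},{"dx":0,"dy":0,"dz":-0.045,"rx":0,"ry":0,"rz":0}])

```text
t: 14.1
tcp_pos: [0.5086, 0.2104, 0.0715]
tool_rot: [0.157, 0.988, 0.0, 0.0]
force: [0.5, 0.2, -2.6]
finger_gap: 0.436
gripper_force: 36.7
```

Request:
move_arm(targets=[{"dx":0,"dy":0,"dz":-0.02,"rx":0,"ry":0,"rz":0},{"dx":0,"dy":0,"dz":-0.02,"rx":0,"ry":0,"rz":0},{"dx":0,"dy":0,"dz":-0.015,"rx":0,"ry":0,"rz":0},{"dx":0,"dy":0,"dz":-0.01,"rx":0,"ry":0,"rz":0},{"dx":0,"dy":0,"dz":-0.01,"rx":0,"ry":0,"rz":0},{"dx":0,"dy":0,"dz":-0.01,"rx":0,"ry":0,"rz":0},{"dx":0,"dy":0,"dz":-0.01,"rx":0,"ry":0,"rz":0},{"dx":0,"dy":0,"dz":-0.01,"rx":0,"ry":0,"rz":0},{"dx":0,"dy":0,"dz":0,"rx":0,"ry":0,"rz":0},{"dx":0,"dy":0,"dz":0,"rx":0,"ry":0,"rz":0}])

```text
t: 15.35
tcp_pos: [0.5086, 0.2104, 0.069]
tool_rot: [0.157, 0.988, 0.0, 0.0]
force: [-0.1, 0.8, -2.8]
finger_gap: 0.44
gripper_force: 36.7
```

Request:
move_arm(targets=[{"dx":0,"dy":0,"dz":-0.008,"rx":0,"ry":0,"rz":0},{"dx":0,"dy":0,"dz":-0.008,"rx":0,"ry":0,"rz":0},{"dx":0,"dy":0,"dz":-0.008,"rx":0,"ry":0,"rz":0},{"dx":0,"dy":0,"dz":-0.008,"rx":0,"ry":0,"rz":0},{"dx":0,"dy":0,"dz":-0.008,"rx":0,"ry":0,"rz":0},{"dx":0,"dy":0,"dz":0,"rx":0,"ry":0,"rz":0},{"dx":0,"dy":0,"dz":0,"rx":0,"ry":0,"rz":0},{"dx":0,"dy":0,"dz":0,"rx":0,"ry":0,"rz":0},{"dx":0,"dy":0,"dz":0,"rx":0,"ry":0,"rz":0},{"dx":0,"dy":0,"dz":0,"rx":0,"ry":0,"rz":0}])

```text
t: 16.6
tcp_pos: [0.5086, 0.2104, 0.0683]
tool_rot: [0.157, 0.988, 0.0, 0.0]
force: [-1.8, -0.4, 5.1]
finger_gap: 0.44
gripper_force: 37.5
```

Contact with the rib tops came at the expected height, with about 8 N of push. Now turning anticlockwise 1° per row under that push.

Request:
move_arm(targets=[{"dx":0,"dy":0,"dz":0,"rx":0,"ry":0,"rz":0.033},{"dx":0,"dy":0,"dz":0,"rx":0,"ry":0,"rz":0.033},{"dx":0,"dy":0,"dz":0,"rx":0,"ry":0,"rz":0.033},{"dx":0,"dy":0,"dz":0,"rx":0,"ry":0,"rz":0.033},{"dx":0,"dy":0,"dz":0,"rx":0,"ry":0,"rz":0.033},{"dx":0,"dy":0,"dz":0,"rx":0,"ry":0,"rz":0.033},{"dx":0,"dy":0,"dz":0,"rx":0,"ry":0,"rz":0.033},{"dx":0,"dy":0,"dz":0,"rx":0,"ry":0,"rz":0.033},{"dx":0,"dy":0,"dz":0,"rx":0,"ry":0,"rz":0.033},{"dx":0,"dy":0,"dz":0,"rx":0,"ry":0,"rz":0}])

```text
t: 17.85
tcp_pos: [0.5088, 0.2104, 0.0678]
tool_rot: [0.08, 0.997, 0.0, 0.0]
force: [1.8, -0.1, 0.7]
finger_gap: 0.437
gripper_force: 37.2
```

Request:
move_arm(targets=[{"dx":0,"dy":0,"dz":0,"rx":0,"ry":0,"rz":0.033},{"dx":0,"dy":0,"dz":0,"rx":0,"ry":0,"rz":0.033},{"dx":0,"dy":0,"dz":0,"rx":0,"ry":0,"rz":0.033},{"dx":0,"dy":0,"dz":0,"rx":0,"ry":0,"rz":0.02},{"dx":0,"dy":0,"dz":-0.008,"rx":0,"ry":0,"rz":0},{"dx":0,"dy":0,"dz":-0.008,"rx":0,"ry":0,"rz":0},{"dx":0,"dy":0,"dz":-0.008,"rx":0,"ry":0,"rz":0},{"dx":0,"dy":0,"dz":-0.008,"rx":0,"ry":0,"rz":0},{"dx":0,"dy":0,"dz":0,"rx":0,"ry":0,"rz":0},{"dx":0,"dy":0,"dz":0,"rx":0,"ry":0,"rz":0}])

```text
t: 19.1
tcp_pos: [0.5085, 0.2104, 0.0671]
tool_rot: [0.049, 0.999, -0.0, -0.0]
force: [0.8, 0.2, -2.9]
finger_gap: 0.441
gripper_force: 36.7
```

It slipped in: the push vanished and the bottle is below the rib-top height. Lowering gently.

Request:
move_arm(targets=[{"dx":0,"dy":0,"dz":-0.02,"rx":0,"ry":0,"rz":0},{"dx":0,"dy":0,"dz":-0.02,"rx":0,"ry":0,"rz":0},{"dx":0,"dy":0,"dz":-0.02,"rx":0,"ry":0,"rz":0},{"dx":0,"dy":0,"dz":-0.02,"rx":0,"ry":0,"rz":0},{"dx":0,"dy":0,"dz":-0.02,"rx":0,"ry":0,"rz":0},{"dx":0,"dy":0,"dz":-0.02,"rx":0,"ry":0,"rz":0},{"dx":0,"dy":0,"dz":-0.02,"rx":0,"ry":0,"rz":0},{"dx":0,"dy":0,"dz":-0.02,"rx":0,"ry":0,"rz":0},{"dx":0,"dy":0,"dz":0,"rx":0,"ry":0,"rz":0},{"dx":0,"dy":0,"dz":0,"rx":0,"ry":0,"rz":0}])

```text
t: 20.35
tcp_pos: [0.5086, 0.2104, 0.0632]
tool_rot: [0.049, 0.999, 0.0, -0.0]
force: [-0.1, 0.3, -2.0]
finger_gap: 0.44
gripper_force: 36.7
```

Request:
move_arm(targets=[{"dx":0,"dy":0,"dz":-0.03,"rx":0,"ry":0,"rz":0},{"dx":0,"dy":0,"dz":-0.03,"rx":0,"ry":0,"rz":0},{"dx":0,"dy":0,"dz":-0.03,"rx":0,"ry":0,"rz":0},{"dx":0,"dy":0,"dz":-0.03,"rx":0,"ry":0,"rz":0},{"dx":0,"dy":0,"dz":-0.03,"rx":0,"ry":0,"rz":0},{"dx":0,"dy":0,"dz":-0.03,"rx":0,"ry":0,"rz":0},{"dx":0,"dy":0,"dz":-0.03,"rx":0,"ry":0,"rz":0},{"dx":0,"dy":0,"dz":-0.03,"rx":0,"ry":0,"rz":0},{"dx":0,"dy":0,"dz":-0.02,"rx":0,"ry":0,"rz":0},{"dx":0,"dy":0,"dz":0,"rx":0,"ry":0,"rz":0}])

```text
t: 21.6
tcp_pos: [0.5086, 0.2104, 0.0566]
tool_rot: [0.049, 0.999, -0.0, -0.0]
force: [-0.2, 0.6, -2.2]
finger_gap: 0.446
gripper_force: 36.7
```

Request:
move_arm(targets=[{"dx":0,"dy":0,"dz":-0.008,"rx":0,"ry":0,"rz":0},{"dx":0,"dy":0,"dz":-0.008,"rx":0,"ry":0,"rz":0},{"dx":0,"dy":0,"dz":-0.008,"rx":0,"ry":0,"rz":0},{"dx":0,"dy":0,"dz":-0.008,"rx":0,"ry":0,"rz":0},{"dx":0,"dy":0,"dz":-0.008,"rx":0,"ry":0,"rz":0},{"dx":0,"dy":0,"dz":0,"rx":0,"ry":0,"rz":0},{"dx":0,"dy":0,"dz":0,"rx":0,"ry":0,"rz":0},{"dx":0,"dy":0,"dz":0,"rx":0,"ry":0,"rz":0},{"dx":0,"dy":0,"dz":0,"rx":0,"ry":0,"rz":0},{"dx":0,"dy":0,"dz":0,"rx":0,"ry":0,"rz":0}])

```text
t: 22.85
tcp_pos: [0.5086, 0.2104, 0.0558]
tool_rot: [0.049, 0.999, 0.0, 0.0]
force: [-1.0, -0.4, 1.8]
finger_gap: 0.443
gripper_force: 37.1
```

Seated on the floor, 13 mm below the rib tops, with about 4 N of contact. Now release and retreat.

Request:
move_arm(claw=85, targets=[{"dx":0,"dy":0,"dz":0,"rx":0,"ry":0,"rz":0},{"dx":0,"dy":0,"dz":0,"rx":0,"ry":0,"rz":0},{"dx":0,"dy":0,"dz":0,"rx":0,"ry":0,"rz":0},{"dx":0,"dy":0,"dz":0,"rx":0,"ry":0,"rz":0},{"dx":0,"dy":0,"dz":0,"rx":0,"ry":0,"rz":0},{"dx":0,"dy":0,"dz":0,"rx":0,"ry":0,"rz":0},{"dx":0,"dy":0,"dz":0,"rx":0,"ry":0,"rz":0},{"dx":0,"dy":0,"dz":0,"rx":0,"ry":0,"rz":0},{"dx":0,"dy":0,"dz":0,"rx":0,"ry":0,"rz":0},{"dx":0,"dy":0,"dz":0,"rx":0,"ry":0,"rz":0}])

```text
t: 24.1
tcp_pos: [0.5086, 0.2104, 0.0556]
tool_rot: [0.049, 0.999, 0.0, -0.0]
force: [0.2, 0.0, 0.2]
finger_gap: 0.848
gripper_force: 0.0
```

Request:
move_arm(targets=[{"dx":0,"dy":0,"dz":0.1,"rx":0,"ry":0,"rz":0},{"dx":0,"dy":0,"dz":0.3,"rx":0,"ry":0,"rz":0},{"dx":0,"dy":0,"dz":0.6,"rx":0,"ry":0,"rz":0},{"dx":0,"dy":0,"dz":0.8,"rx":0,"ry":0,"rz":0},{"dx":0,"dy":0,"dz":0.9,"rx":0,"ry":0,"rz":0},{"dx":0,"dy":0,"dz":0.9,"rx":0,"ry":0,"rz":0},{"dx":0,"dy":0,"dz":0.9,"rx":0,"ry":0,"rz":0},{"dx":0,"dy":0,"dz":0.9,"rx":0,"ry":0,"rz":0},{"dx":0,"dy":0,"dz":0.5,"rx":0,"ry":0,"rz":0},{"dx":0,"dy":0,"dz":0,"rx":0,"ry":0,"rz":0}])

```text
t: 25.35
tcp_pos: [0.5091, 0.2105, 0.2045]
tool_rot: [0.049, 0.999, 0.0, 0.001]
force: [0.5, 1.0, 0.6]
finger_gap: 0.848
gripper_force: 0.0
```

```bash
python3 - <<'E'
from h import *
s=sensors.sense();print(s['t'],s['tcp_pos'],s['force'],s['finger_gap'])
c=[cams.snapshot(n)[:,:,::-1] for n in("side","wrist")]
cv2.imwrite("pics/end.png",np.clip(cv2.resize(np.hstack(c),(800,300))*1.5,0,255).astype(np.uint8))
m=cams.camera_model("wrist");im=c[1];hsv=cv2.cvtColor(np.ascontiguousarray(im),cv2.COLOR_BGR2HSV);cv2.imwrite("pics/wend.png",im)
E
```

```text
25.35 [0.50910781 0.21053854 0.20448573] [0.54720958 0.97580184 0.55044612] 0.8475831597936749
```

View pics/end.png

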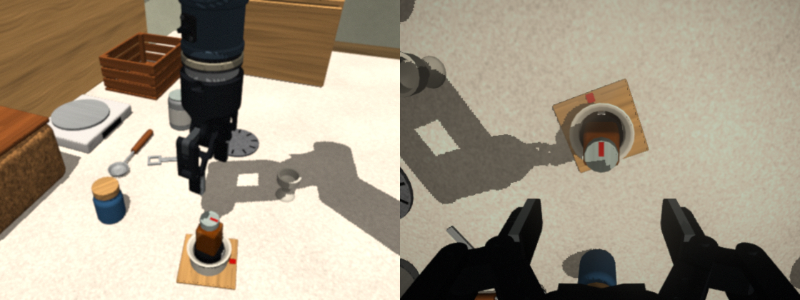

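The bottle stands upright in the dock (side about 210,240; wrist about 600,145). The gripper is clear above it and the other objects are where they were.

```bash
python3 -c "
from station import order
print(order.sign_off())"
```

```text
the job is handed in; nothing more can be done
None
```

The amber bottle is standing upright and fully home in the keyed dock, released, with the arm clear and the other things untouched; about 8 N was the highest push I read at the dock, and I handed the job in at about 25 s.

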